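Shift the bench gearbox into the flagged gear and lock it with the index cam

TASK

Change the speed of the lathe's bench gearbox: bring the shift lever out of its rear slot to neutral, take it across to the lane marked by the upright pointed brass flag and push it forward, fully home, without putting it into any other gear on the way. Then lock the shift by turning the bar-shaped cam knob clockwise until the sprung follower drops into the notch of the cam, and let go. Leave the glass bell, the watch movement holder and the black jar on the stand where they are.

Things in the scene. Friction and masses are not known exactly. Their poses are not given: they have to be found in the camera images.
- gearbox: Fixed grey wedge-shaped gearbox, 223 mm deep (x), 148 wide (y), brass pulley out 28 mm at its left, on a fixed stand (plate 250 x 284 mm, top 96 mm over the worktop). Origin: centre of its underside, on the plate; x from low front to high back, y left, z up. Front face 30 mm high at x = -112 mm; then a control panel slopes up at 32 deg from level to x = 66, z = 141 mm; behind it a level ledge. Cam knob low on it, lever gate above.
- gate_mid (a point): Centre of the gate's foot on the sloped panel. Axes: x up the slope (forward), y left, z square off the panel (leans 32 deg from vertical to the front; hands come in along -z). Gate: aluminium, 82 (x) x 86 (y) x 8 mm, three lanes along x at y = 26, 0, -26 mm, 14 mm wide, joined half-way by an 18 mm wide neutral slot along y; so each lane has a rear and a forward slot.
- lever_knob (a point): Centre of the black pear-shaped grip knob (32 mm diameter, 40 mm long) on the shift lever, a 10 mm steel stem. In gate_mid's frame the lever's pivot is at (0, 0, -75.5) mm and the knob's centre = pivot + 150 mm * (sin f, sin c cos f, cos c cos f), f = shift_fore, c = shift_cross. About 2 N at the knob moves it; friction holds it where left; the gate's fingers stop the stem.
- lever_stem (a point): Point on the lever's stem 80 mm from its pivot, at the level of the gate: shows which lane the stem is in.
- shift_fore (a joint): Lever angle along the lanes, rad: -0.29 fully to the rear (toward the low front edge), 0 neutral, +0.29 fully home forward (up the slope). It starts in the rear slot of the middle lane.
- shift_cross (a joint): Lever angle across the lanes, rad: +0.315 left lane, 0 middle, -0.315 right lane; it can change only near neutral (shift_fore within about 0.04 of 0).
- index_flag: Brass flag that marks the wanted gear, fixed upright on the ledge behind the forward end of the left or the right lane (on that lane's centre line): round foot 22 mm, pointed tab 20 mm wide, 36 high, 4 thick. Origin: centre of underside; axes as the gearbox (z level-up).
- blank_plug: Low round brass plug, 22 mm diameter, 9 mm high, fixed behind the other outer lane; it marks nothing. Origin: centre of underside.
- cam_grip (a point): Middle of the black bar grip of the cam knob, on the knob's axis, which is square to the panel, 95 mm down the slope from gate_mid. Bar 60 mm long, 14 thick, from 12 to 44 mm off the panel; its long direction lies at angle (1.40 - cam) from up the slope, counted to the left. Under it a steel cam disc, 52 mm diameter, 12 high, one notch in its rim. About 0.1 N m turns it.
- cam (a joint): Angle of the cam knob, rad, growing clockwise as seen looking down on the panel. Starts between 0.1 and 0.8; at 1.40 the notch stands at the follower and the bar points straight up the slope. Stop at 1.9.
- follower (a joint): Sprung follower, m: brass roller, 10 mm, on a slide in a 14 mm high guide left of the cam. 0 = riding on the cam's round rim, 0.007 = dropped into the notch, where it holds the cam.
- bell_glass_mid (a point): Bystander: glass dust bell with a knob, 52 mm diameter, 67 mm high, loose on the stand's plate beside the gearbox; the point is half-way up.
- movement_holder_mid (a point): Bystander: round holder with an open watch movement, 53 mm diameter, 27 mm high, loose on the stand's plate; the point is half-way up.
- ink_jar_mid (a point): Bystander: black jar, 32 mm diameter, 45 mm high, loose on the stand's plate; the point is half-way up.

How it is judged:
By the outcome, as a careful person would: the job done as asked, in the order asked, and still so for the second after the job is handed in, with the robot touching nothing.
It also fails if it takes over 48 s, if anything falls off the work surface, if the arm or the gripper's body presses on something with over 40 N, if the wrist force passes 120 N, or if a joint passes its speed limit or range.

ROBOT

A 6-joint arm with a two-finger parallel gripper is mounted at the origin on a cart in front of the work surface, level with it; the furniture and walls round the work are solid. World frame = base frame: x ahead of the robot, y to its left, z up, the work surface at z = 0. Lengths are in m, angles in rad, forces in N, time in s.
With the tool pointing down it reaches from about 0.325 to 0.9 m from the base axis. Payload 3.5 kg.
Tool frame: the origin (TCP) lies on the mounting face of the last link; the fingertips stand 173 mm ahead of it and the grasp point (between the pads) lies r.grip_depth ahead of it (r.grip_depth is the distance from the TCP to the grasp point, in m); z points along the fingers, y is the line along which they close (so a half turn about z gives the same grasp; the last joint's range is limited). The gripper opens to 85 mm and grips with 20 to 120 N. Pads are 22 mm wide; open, the fingers measure 114 mm over their backs; the gripper's body (76 mm by 85 mm) begins 54 mm behind the grasp point. The pads swing forward as they close: fully open they stand 13 mm farther back than shut.
Start: joints at [-1.44, 0.276, -0.026, 1.268, 0, 1.467], TCP at [0.145, -0.608, 0.405] pointing down, gripper open.
Joint ranges: [-3.12, 3.12], [-0.85, 1.88], [-1.08, 1.24], [-1.95, 2.15], [-1.57, 1.53], [-3.14, 3.14]. Speed limits (rad/s): [2.57, 2.57, 3.14, 3.14, 3.14, 3.14].

INTERFACE

Orientations are given as [roll, pitch, yaw] about the fixed x, y, z axes, in that order (R = Rz(yaw) Ry(pitch) Rx(roll)).
In Python, from station import monitor, viewer, workorder, r gives the robot as it stands.
- The arm moves only by the tool step_arm, never from a script. Its arguments are lists of equal length, an entry for each row: "translation": the shift along the world's x, y, z in mm, a list of three; "spin": the turn about the world's z in rad. In form: {"translation": [[dx, dy, dz], ...], "spin": [spin, ...]}. A call has exactly 5 rows; each row shifts and turns the commanded pose from where the row before left it; what a row does not reach is not made up. A row lasts 1/10 s, in which the tool goes at most 50 mm and 8.59 degrees, less where a joint would pass 70% of its speed; a pose out of reach is approached as far as the arm can. A call with a gripper value outside its range is refused whole. "claw" is the closure, from 0 (fully open) to 1 (shut), set as the call begins (left out, the last holds). The fingers move at their own pace and stop on an object; "force" is the grip in N (left out, the last holds). Time passes only in rows, so rows that do not move let the fingers close, or fill a call up. It gives the time, the measured TCP pose, the force, the opening and the grip force at its end, in the units of the state.
- monitor.state(): the state, without advancing time (a new reading comes with each control period).
- viewer.snapshot(name): name is "scene" or "top" or "wrist"; returns a dict with "image" (384x512x3 uint8, blue, green, red), "z_map" (384x512 float32, m along the optical axis (not along the pixel's ray), 0 where there is no reading), "camera_matrix" (3x3 intrinsics, pixels), "cam_to_world" (4x4, takes a point from camera to world coordinates). Camera axes: x right, y down, z forward; pixel columns grow to the right and rows downward; lengths in m; the calibration is good to about 2 mm. A picture is of the moment at which its call begins.
- workorder.job_done(): hands the job in; it is judged then, once.
The state is a dict: "t": time; "joints": joint angles; "joint_velocities": joint speeds; "effort": joint torques, N m; "tool_pos": TCP position; "tcp_rot": TCP orientation; "wrist_force": force on the tool from outside, world axes, zero at the start; "ft_torque": the same for the moment, N m; "finger_gap": opening from 0.0 (shut) to 1.0 (fully open); "grasp_force": force on a finger pad.
Only numpy, scipy, OpenCV 4.12 (cv2) and the standard library are available. Lean on these libraries where they do the work, as an engineer would, in place of code of your own. Each camera call takes 0.05 s, during which the arm holds its last target. There are 200 camera calls.

## Working session

There is one attempt and no reset: what is moved stays moved. The work goes in short steps, Python scripts to look and compute and a tool call to move; the robot and the scene stay as the last step left them, time stands still between calls to the robot, and variables do not carry over. Pictures are saved under pics/ and viewed, at most 10 in all, crops included, and the job is handed in when it is done.

Besides the shell and the picture viewer there is one more tool, called after ">>>" as a command line: name --pt "numbers of a row" for each row, then --argument value for the rest. step_arm: Moves the arm, as the interface text tells. Its arguments: {"type":"object","properties":{"translation":{"type":"array","items":{"type":"array","items":{"type":"number"}}},"spin":{"type":"array","items":{"type":"number"}},"claw":{"type":"number"},"force":{"type":"number"}},"required":["translation","spin"]}

```bash
mkdir -p pics; ls; python3 - <<'E'
from station import monitor, viewer, workorder, r
import cv2,numpy as np
print(monitor.state(), r.grip_depth)
a=[]
for n in("scene","top"):
    s=viewer.snapshot(n); np.savez(f"{n}.npz",**s); cv2.imwrite(f"pics/{n}0.png",s["image"]); print(n,s["camera_matrix"].round(1).tolist(),s["cam_to_world"].round(3).tolist())
E
```

```text
pics
{'t': 0.0, 'joints': array([-1.44040306e+00,  2.77161378e-01, -2.78669594e-02,  1.26800569e+00,
       -7.12577579e-06,  1.46740160e+00]), 'joint_velocities': array([ 9.49738171e-05, -7.75732895e-04,  2.20293088e-03,  1.29025978e-03,
        6.08980355e-04,  1.76625967e-04]), 'effort': array([-6.26719866e-04, -4.45499539e+01,  2.95206124e+01,  1.62019674e-02,
       -1.33175386e-04,  1.44287850e-05]), 'tool_pos': array([ 0.14473236, -0.60761469,  0.40354821]), 'tcp_rot': array([-3.13936617e+00, -2.23866718e-04,  2.33787751e-01]), 'wrist_force': array([-0.6877848 , -0.26395983, -0.20717141]), 'ft_torque': array([-0.00068072,  0.03239768, -0.0214824 ]), 'grasp_force': 0.0, 'finger_gap': 0.998799821209125} 0.1547
scene [[423.4, 0.0, 262.9], [0.0, 423.4, 191.2], [0.0, 0.0, 1.0]] [[-0.887, -0.233, 0.398, 0.228], [-0.461, 0.454, -0.763, 0.781], [-0.003, -0.86, -0.51, 0.64], [0.0, 0.0, 0.0, 1.0]]
top [[448.3, 0.0, 251.3], [0.0, 448.3, 184.8], [0.0, 0.0, 1.0]] [[-0.02, -0.988, 0.151, 0.464], [-1.0, 0.02, -0.002, 0.13], [-0.001, -0.151, -0.988, 1.076], [0.0, 0.0, 0.0, 1.0]]
```

View pics/scene0.png

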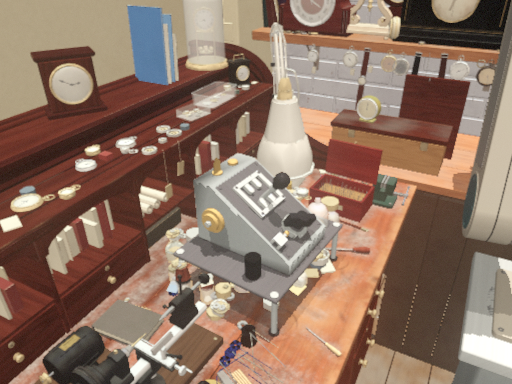

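View pics/top0.png

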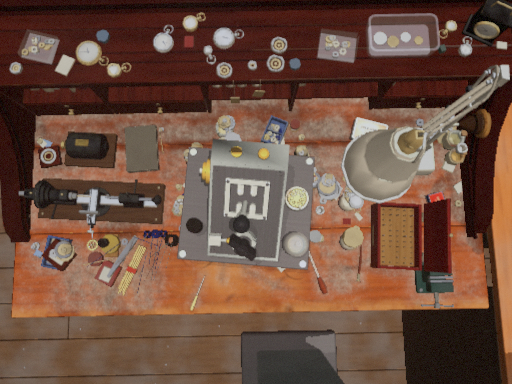

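The scene view shows the gearbox with its flag and plug near (217,167) and (232,160). In the top view the gate is near (247,198), the knob at (240,224) and the cam at (238,243). I'll enlarge both.

```bash
python3 - <<'E'
import cv2,numpy as np
a=np.load("scene.npz")["image"][145:285,180:345]; b=np.load("top.npz")["image"][130:275,175:320]
a=cv2.resize(a,(400,int(400*140/165)),interpolation=2); b=cv2.resize(b,(400,400),interpolation=2)
c=np.zeros((400,800,3),np.uint8); c[:a.shape[0],:400]=a; c[:,400:]=b
cv2.imwrite("pics/c1.png",c)
s=np.load("top.npz")
def P(s,u,v):
    z=s["z_map"][v,u];K=s["camera_matrix"]
    return (s["cam_to_world"]@[(u-K[0,2])*z/K[0,0],(v-K[1,2])*z/K[1,1],z,1])[:3].round(4)
for u,v in[(237,151),(263,153),(240,222),(183,150),(312,155),(180,258),(308,268),(297,198),(295,243),(195,225)]:print(u,v,P(s,u,v))
E
```

```text
237 151 [0.6565 0.1533 0.2473]
263 153 [0.6514 0.1042 0.2481]
240 222 [0.5206 0.1493 0.2695]
183 150 [ 7.191e-01  2.931e-01 -4.000e-04]
312 155 [ 0.6999 -0.0233  0.0009]
180 258 [0.4577 0.2841 0.0968]
308 268 [ 0.4277 -0.0028  0.0005]
297 198 [0.5811 0.0288 0.1115]
295 243 [0.4835 0.041  0.1586]
195 225 [0.5254 0.2464 0.139 ]
```

View pics/c1.png

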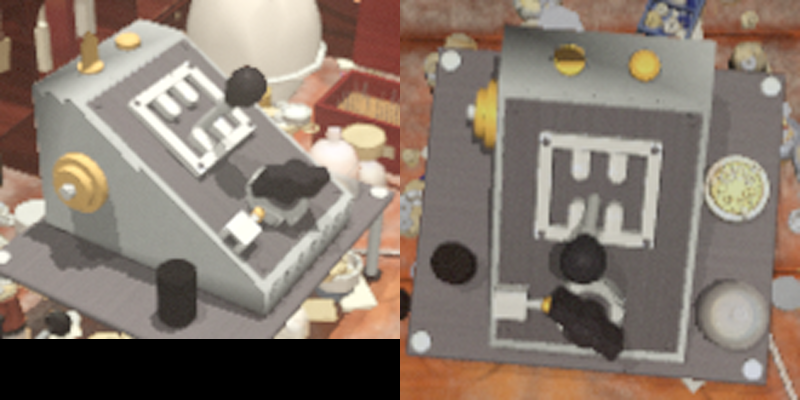

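The flag stands behind the left lane: it is the upright tab at (570,60) in the crop, on the pulley side. The round plug is on the right at (645,65). Next I'll get the gearbox pose.

```bash
cat > h.py <<'E'
import numpy as np
def cloud(s):
    z=s["z_map"];K=s["camera_matrix"];v,u=np.indices(z.shape)
    p=np.stack([(u-K[0,2])*z/K[0,0],(v-K[1,2])*z/K[1,1],z],-1)
    return p@s["cam_to_world"][:3,:3].T+s["cam_to_world"][:3,3]
def ray(s,u,v,n,d):   # hit plane n.x=d
    K=s["camera_matrix"];T=s["cam_to_world"];q=T[:3,:3]@[(u-K[0,2])/K[0,0],(v-K[1,2])/K[1,1],1]
    o=T[:3,3];return o+q*(d-n@o)/(n@q)
E
python3 - <<'E'
import numpy as np,cv2
from h import *
s=np.load("top.npz")
C=cloud(s)
# panel region of crop, excluding gate etc
reg=np.zeros((384,512),np.uint8)
f=lambda x,y:(175+(x-400)*145/400,130+y*145/400)
for q in([(512,110),(533,110),(528,280),(507,280)],[(668,120),(694,122),(680,340),(655,340)]):
    cv2.fillPoly(reg,[np.int32([f(*p) for p in q])],1)
Q=C[reg>0]
for sname in("fit",):
    for _ in range(4):
        A=np.c_[Q[:,:2],np.ones(len(Q))];k=np.linalg.lstsq(A,Q[:,2],rcond=None)[0];res=A@k-Q[:,2];print(len(Q),res.std());Q=Q[abs(res)<max(2*res.std(),.002)]
n=np.array([-k[0],-k[1],1]);d=k[2]/np.linalg.norm(n);n/=np.linalg.norm(n)
print("n",n,np.degrees(np.arccos(n[2])),"yaw",np.degrees(np.arctan2(-n[1],-n[0])))
G=[ray(s,*f(*p),n,d+.008) for p in[(540,133),(662,142),(655,247),(535,238)]]
print(np.array(G).round(4));L=lambda a,b:(np.linalg.norm(G[a]-G[b])*1e3).round(1)
print([L(0,1),L(1,2),L(2,3),L(3,0)])
yw=lambda v:np.degrees(np.arctan2(v[1],v[0])).round(2)
print("yaws",yw(G[0]-G[3]),yw(G[1]-G[2]),yw(G[0]-G[1])-90,yw(G[3]-G[2])-90)
g=np.mean(G,0)-.008*n;print("gate_mid",g.round(4))
# body edges: ledge top back z etc
for p in[(503,28),(714,42)]:print("back",ray(s,*f(*p),np.array([0,0,1.]),.237).round(4))
for p in[(450,62),(771,86),(421,342),(753,369)]:print("screw",ray(s,*f(*p),np.array([0,0,1.]),.097).round(4))
E
```

```text
1377 0.07868217915169426
1367 0.0016486701199564641
1307 0.0014549031690982886
1262 0.0013609538081498674
n [-0.52788168  0.05499795  0.84753534] 32.055397204906136 yaw -5.947966673848286
[[0.6077 0.1762 0.2296]
 [0.5996 0.0917 0.23  ]
 [0.5302 0.0968 0.1865]
 [0.5385 0.1831 0.186 ]]
[np.float64(84.9), np.float64(82.1), np.float64(86.7), np.float64(82.1)]
yaws -5.68 -4.21 -5.480000000000004 -5.469999999999999
gate_mid [0.5732 0.1365 0.2012]
back [0.6812 0.2007 0.237 ]
back [0.6682 0.054  0.237 ]
screw [0.69   0.2557 0.097 ]
screw [ 0.6649 -0.0035  0.097 ]
screw [0.4662 0.2785 0.097 ]
screw [0.4402 0.0195 0.097 ]
```

```bash
cat >> h.py <<'E'
yaw=-.096;t=np.radians(32)
F=np.array([np.cos(yaw),np.sin(yaw),0]);Y=np.array([-np.sin(yaw),np.cos(yaw),0]);Z=np.array([0,0,1.])
U=np.cos(t)*F+np.sin(t)*Z;N=-np.sin(t)*F+np.cos(t)*Z
g=np.array([.5732,.1365,.2012]);B=np.stack([U,Y,N],1)
def knob(f,c):return g+B@[.15*np.sin(f),.15*np.sin(c)*np.cos(f),.15*np.cos(c)*np.cos(f)-.0755]
cam=lambda q:g+B@[-.095,0,q]
E
python3 - <<'E'
from h import *
from scipy.optimize import least_squares
for nm,(cu,cv) in{"top":(241.3,224.3),"scene":(281.5,181)}.items():
    s=np.load(nm+".npz");C=cloud(s);v,u=np.indices(C.shape[:2])
    m=((u-cu)**2+(v-cv)**2<6**2)&(s["image"].max(2)<70);Q=C[m];md=np.median(Q,0);Q=Q[np.linalg.norm(Q-md,axis=1)<.03]
    o=least_squares(lambda p:np.linalg.norm(Q-p,axis=1)-.016,md-[0,0,.016],loss="soft_l1",f_scale=.002)
    L=(o.x-g)@B;print(nm,len(Q),md.round(4),o.x.round(4),"gate frame mm",(L*1e3).round(1),np.abs(o.fun).mean())
for f in(-.29,0,.29):
  for c in(0,.315):print(f,c,knob(f,c).round(4))
print("cam",[ (q,cam(q).round(4)) for q in(0,.032,.044)])
# cam bar top: points at height 38..48 off panel near cam
s=np.load("top.npz");C=cloud(s);L=(C-g)@B*1e3
m=(abs(L[...,0]+95)<38)&(abs(L[...,1])<38)&(L[...,2]>34)&(L[...,2]<52);Q=L[m]
import cv2
print(len(Q),Q.mean(0).round(1));w,V=np.linalg.eigh(np.cov(Q[:,:2].T));a=V[:,1]*np.sign(V[0,1]);print("bar angle left",np.arctan2(a[1],a[0]),np.sqrt(w))
for s in("scene",):
    s=np.load("scene.npz");L=(cloud(s)-g)@B*1e3
    m=(abs(L[...,0]+95)<38)&(abs(L[...,1])<38)&(L[...,2]>34)&(L[...,2]<52);Q=L[m]
    print(len(Q),Q.mean(0).round(1));w,V=np.linalg.eigh(np.cov(Q[:,:2].T));a=V[:,1]*np.sign(V[0,1]);print("bar angle left",np.arctan2(a[1],a[0]),np.sqrt(w))
E
```

```text
return _methods._mean(a, axis=axis, dtype=dtype,
  ret = um.true_divide(
Traceback (most recent call last):
ValueError: Initial guess is outside of provided bounds
```

>>> step_arm --pt "10 30 20" --pt "20 40 20" --pt "20 40 20" --pt "20 40 20" --pt "20 40 20" --spin '[0.14,0.14,0.14,0.14,0.14]' --claw 0 --force 25

```text
t: 0.6
tool_pos: [0.2351, -0.4162, 0.5049]
tcp_rot: [-3.141, -0.001, 0.939]
wrist_force: [0.5, -0.3, 0.3]
finger_gap: 1.001
grasp_force: 0.0
```

```bash
python3 - <<'E'
from h import *
from scipy.optimize import least_squares
for nm,(cu,cv) in{"top":(241.3,224.3),"scene":(281.5,181)}.items():
    s=np.load(nm+".npz");C=cloud(s);v,u=np.indices(C.shape[:2])
    L=(C-g)@B*1e3
    m=((u-cu)**2+(v-cv)**2<13**2)&(s["z_map"]>0)&(s["image"].max(2)<110)&(L[...,2]>40);Q=L[m];Q=Q[np.linalg.norm(Q-np.median(Q,0),axis=1)<35]
    print(nm,len(Q),s["image"][int(cv),int(cu)],s["z_map"][int(cv),int(cu)],L[int(cv),int(cu)])
    if len(Q):print(np.percentile(Q,[2,50,98],axis=0).round(1))
    m=(abs(L[...,0]+95)<38)&(abs(L[...,1])<38)&(L[...,2]>34)&(L[...,2]<50)&(s["image"].max(2)<90);Q=L[m]
    print("bar",len(Q),Q.mean(0).round(1));w,V=np.linalg.eigh(np.cov(Q[:,:2].T));a=V[:,1]*np.sign(V[0,1]);print("bar angle left",np.arctan2(a[1],a[0]),np.sqrt(w),np.percentile(Q,[2,50,98],axis=0).round(1))
for f in(-.29,-.145,0,.29):
  for c in(0,.315):print(f,c,knob(f,c).round(4))
print("cam",[ (q,cam(q).round(4)) for q in(0,.032,.044)])
E
```

```text
top 245 [64 67 73] 0.8063976 [-12.62397285   5.63968638  87.25211188]
[[-30.6  -8.3  66.6]
 [-13.9   5.5  83.4]
 [ -4.4  20.2  89.4]]
bar 280 [-91.6   1.9  42.5]
bar angle left 0.9423011752443586 [ 5.61363743 16.17907849] [[-111.7  -22.2   34.9]
 [ -90.9    2.    43.4]
 [ -73.9   26.1   46.1]]
scene 220 [78 82 87] 0.7811246 [-21.73584     19.30721217  80.47322853]
[[-32.7   2.6  57.2]
 [-20.5  17.5  79.4]
 [ -7.7  23.7  87.5]]
bar 216 [-94.9   7.7  40.9]
bar angle left 0.949855327107366 [ 5.21671172 16.29774806] [[-113.6  -16.1   34.9]
 [ -95.2    9.    41.7]
 [ -76.1   30.1   43.9]]
-0.29 0 [0.501  0.1435 0.2363]
-0.29 0.315 [0.509  0.1874 0.2303]
-0.145 0 [0.5164 0.142  0.2516]
-0.145 0.315 [0.5247 0.1874 0.2454]
0 0 [0.5339 0.1403 0.2644]
0 0.315 [0.5423 0.1862 0.2581]
0.29 0 [0.5734 0.1365 0.2818]
0.29 0.315 [0.5814 0.1804 0.2758]
cam [(0, array([0.493 , 0.1442, 0.1509])), (0.032, array([0.4761, 0.1458, 0.178 ])), (0.044, array([0.4698, 0.1465, 0.1882]))]
```

>>> step_arm --pt "20 45 0" --pt "20 45 0" --pt "20 45 0" --pt "20 45 0" --pt "20 45 0" --spin '[0.14,0.14,0.14,0.14,0.14]'

```text
t: 1.1
tool_pos: [0.3348, -0.191, 0.5044]
tcp_rot: [3.141, -0.0, 1.639]
wrist_force: [1.2, 0.3, -0.8]
finger_gap: 0.998
grasp_force: 0.0
```

>>> step_arm --pt "20 40 0" --pt "20 40 0" --pt "20 40 0" --pt "20 40 0" --pt "20 40 0" --spin '[0.14,0.14,0.14,0.14,0.14]'

```text
t: 1.6
tool_pos: [0.435, 0.009, 0.5044]
tcp_rot: [-3.141, -0.0, 2.34]
wrist_force: [1.5, -0.7, 0.5]
finger_gap: 1.001
grasp_force: 0.0
```

>>> step_arm --pt "20 35 0" --pt "20 35 0" --pt "20 30 0" --pt "14 24 0" --pt "10 14 0" --spin '[0.14,0.14,0.14,0.14,0.147]'

```text
t: 2.1
tool_pos: [0.5194, 0.147, 0.5038]
tcp_rot: [3.142, -0.001, 3.049]
wrist_force: [-0.9, 0.1, 0.1]
finger_gap: 1.003
grasp_force: 0.0
```

```bash
python3 - <<'E'
from station import monitor, viewer
import cv2,numpy as np
s=viewer.snapshot("wrist");np.savez("w1.npz",**s);cv2.imwrite("pics/w1.png",s["image"])
m=monitor.state();print(m["joints"].round(3),m["tool_pos"].round(4),m["tcp_rot"].round(3),m["t"])
E
```

```text
[ 0.157  0.091 -0.045  1.435  0.002  0.245] [0.5205 0.1478 0.5036] [ 3.14  -0.     3.054] 2.15
```

View pics/w1.png

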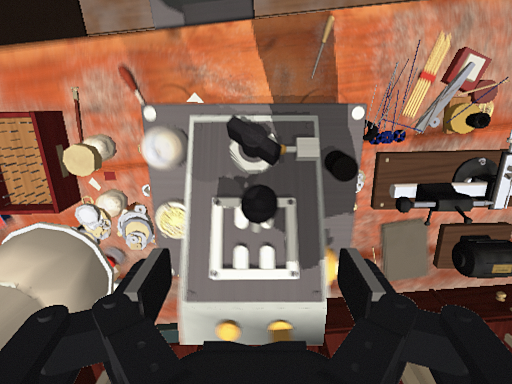

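In the wrist view, turned half round, the knob is at (259,203). The gate's outer corners are about (214,197), (297,196), (299,278) and (211,278), and the fingers straddle it. I'll refine the gate and knob from this view.

```bash
python3 - <<'E'
from h import *
from scipy.optimize import least_squares
import cv2
s=np.load("w1.npz");C=cloud(s);d=N@g+.008
P=np.array([ray(s,u,v,N,d) for u,v in[(214,197),(297,196),(299,278),(211,278)]])
print(((P-g)@B*1e3).round(1))
L=(C-g)@B*1e3;v,u=np.indices(s["z_map"].shape)
# panel check
m=(u>190)&(u<208)&(v>140)&(v<280);print("panel z",np.median(L[m][:,2]))
m=((u-259)**2+(v-203)**2<19**2)&(s["image"].max(2)<80)&(L[...,2]>50);Q=L[m]
o=least_squares(lambda p:np.linalg.norm(Q-p,axis=1)-16,np.median(Q,0)-[0,0,10],loss="soft_l1",f_scale=2)
print(len(Q),o.x.round(1),abs(o.fun).mean(),np.percentile(Q,[2,50,98],axis=0).round(1))
m=(abs(L[...,0]+95)<38)&(abs(L[...,1])<38)&(L[...,2]>36)&(L[...,2]<50)&(s["image"].max(2)<90);Q=L[m]
(c,wh,a)=cv2.minAreaRect(Q[:,:2].astype(np.float32));print("bar",len(Q),c,wh,a)
cv2.imwrite("pics/w1c.png",cv2.resize(s["image"][100:300,170:350],None,fx=3,fy=3,interpolation=2))
E
```

```text
[[-39.2 -35.9   8. ]
 [-40.5  50.3   8. ]
 [ 41.4  49.6   8. ]
 [ 41.6 -36.    8. ]]
panel z -1.0122954986299866
1083 [-19.4   8.4  71.9] 1.0321236823403193 [[-30.9  -3.   75.2]
 [-16.7   9.3  84.4]
 [ -4.9  21.9  88. ]]
bar 1036 (-93.18462371826172, 4.605588912963867) (59.15221405029297, 24.953712463378906) 65.562255859375
```

View pics/w1c.png

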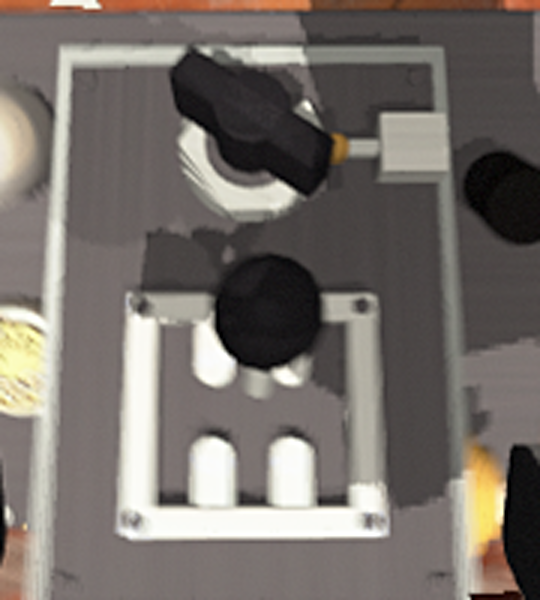

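>>> step_arm --pt "-2 1 -20" --pt "0 0 -25" --pt "0 0 -25" --pt "0 0 -20" --pt "0 0 -9" --spin '[0,0,0,-0.005,0]'

```text
t: 2.65
tool_pos: [0.5156, 0.1455, 0.403]
tcp_rot: [-3.14, -0.005, 3.034]
wrist_force: [0.2, 0.0, -0.2]
finger_gap: 1.003
grasp_force: 0.0
```

>>> step_arm --pt "0 0 0" --pt "0 0 0" --pt "0 0 0" --pt "0 0 0" --pt "0 0 0" --spin '[0,0,0,0,0]' --claw 1 --force 25

```text
t: 3.15
tool_pos: [0.5171, 0.1463, 0.4071]
tcp_rot: [3.14, 0.002, 3.036]
wrist_force: [-2.1, 1.6, 2.5]
finger_gap: 0.351
grasp_force: 24.5
```

>>> step_arm --pt "4 -0.4 3" --pt "4 -0.4 3" --pt "4 -0.4 3" --pt "4 -0.4 2.5" --pt "0 0 0" --spin '[0,0,0,0,0]'

```text
t: 3.65
tool_pos: [0.5325, 0.1447, 0.418]
tcp_rot: [3.141, -0.002, 3.036]
wrist_force: [-5.4, 2.2, 4.5]
finger_gap: 0.346
grasp_force: 24.9
```

```bash
python3 - <<'E'
from station import monitor, viewer
import cv2,numpy as np
from h import *
s=viewer.snapshot("scene");np.savez("s2.npz",**s)
a=cv2.resize(s["image"][140:250,190:330],(700,550),interpolation=2);cv2.imwrite("pics/s2.png",a)
m=monitor.state();print(m["tool_pos"].round(4),m["tcp_rot"].round(3),m["t"],m["wrist_force"].round(1),m["finger_gap"],((m["tool_pos"]-[0,0,.1547]-g)@B*1e3).round(1))
E
```

```text
[0.5324 0.1447 0.4179] [ 3.141e+00 -2.000e-03  3.036e+00] 3.7 [-4.9  1.4  6. ] 0.35031598710685097 [-2.3  4.3 74.6]
```

View pics/s2.png

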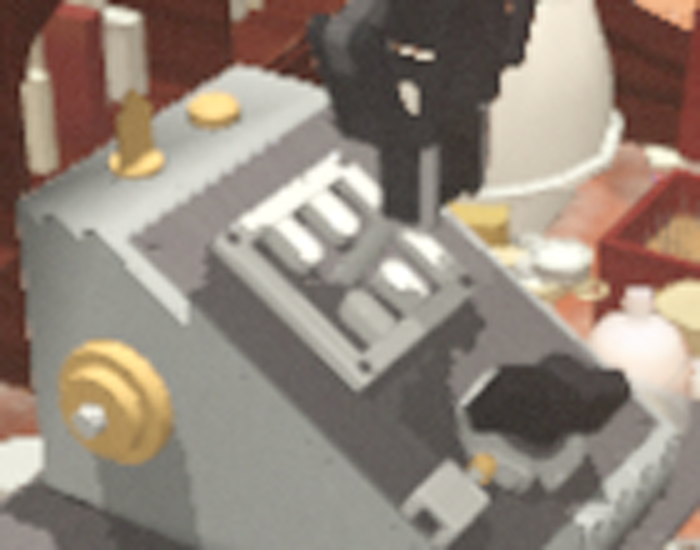

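The stem is between the fingers of the gate at (350,262), so the lever is in neutral. I'll take it across to the left.

>>> step_arm --pt "0.5 4.7 0" --pt "0.5 4.7 -0.2" --pt "0.7 4.7 -0.3" --pt "0.7 4.7 -0.4" --pt "0.8 4.7 -0.6" --spin '[0,0,0,0,0]'

```text
t: 4.2
tool_pos: [0.5357, 0.1666, 0.4158]
tcp_rot: [-3.135, -0.001, 3.034]
wrist_force: [-2.7, -4.7, 4.1]
finger_gap: 0.353
grasp_force: 27.7
```

>>> step_arm --pt "0.9 4.6 -0.8" --pt "1 4.6 -0.9" --pt "1.1 4.6 -1" --pt "1.2 4.6 -1.2" --pt "1.2 4.2 -1.2" --spin '[0,0,0,0,0]'

```text
t: 4.7
tool_pos: [0.5413, 0.1888, 0.4105]
tcp_rot: [-3.133, -0.0, 3.033]
wrist_force: [-2.8, -6.3, 3.6]
finger_gap: 0.348
grasp_force: 38.3
```

```bash
cat > look.py <<'E'
import sys
from station import monitor, viewer
import cv2,numpy as np
from h import *
n,o,u0,v0,u1,v1,k=sys.argv[1:];u0,v0,u1,v1=map(int,(u0,v0,u1,v1))
s=viewer.snapshot(n);np.savez(o+".npz",**s)
cv2.imwrite(f"pics/{o}.png",cv2.resize(s["image"][v0:v1,u0:u1],None,fx=int(k),fy=int(k),interpolation=2))
m=monitor.state();print(m["tool_pos"].round(4),m["tcp_rot"].round(3),m["t"],m["wrist_force"].round(1),m["finger_gap"],((m["tool_pos"]-[0,0,.1547]-g)@B*1e3).round(1))
E
python3 look.py scene s3 190 140 330 250 5
```

```text
[0.5413 0.1892 0.4104] [-3.133 -0.     3.033] 4.75 [-3.7 -4.7  3.9] 0.3513052120151664 [-2.3 49.4 65.7]
```

View pics/s3.png

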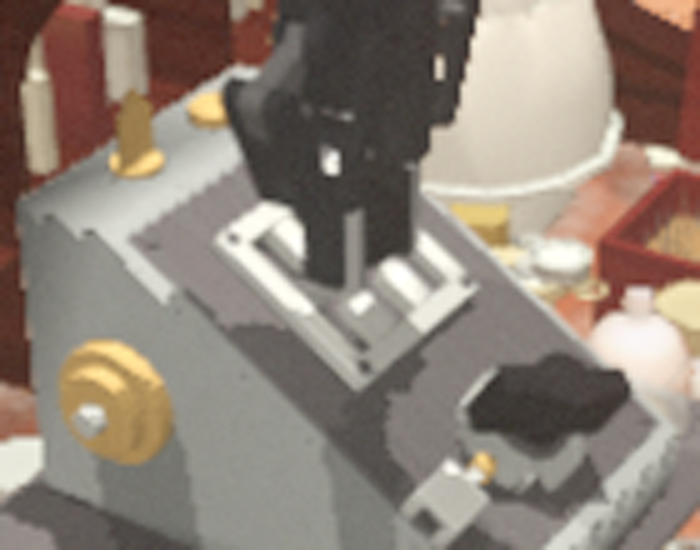

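>>> step_arm --pt "3.8 -0.4 2.1" --pt "3.8 -0.4 2.1" --pt "3.8 -0.5 2" --pt "3.8 -0.5 2" --pt "3.9 -0.6 2" --spin '[0,0,0,0,0]'

```text
t: 5.25
tool_pos: [0.5594, 0.1869, 0.4201]
tcp_rot: [-3.136, -0.005, 3.033]
wrist_force: [-5.2, -3.3, 2.2]
finger_gap: 0.348
grasp_force: 38.5
```

>>> step_arm --pt "4 -0.6 1.7" --pt "4 -0.7 1.6" --pt "4 -0.7 1.5" --pt "4.1 -0.7 1.4" --pt "4 -0.6 1.3" --spin '[0,0,0,0,0]'

```text
t: 5.75
tool_pos: [0.5798, 0.1842, 0.428]
tcp_rot: [-3.139, -0.004, 3.034]
wrist_force: [-4.7, -1.8, 2.3]
finger_gap: 0.35
grasp_force: 39.1
```

>>> step_arm --pt "1.5 -0.1 0.5" --pt "1.5 -0.1 0.5" --pt "1.5 -0.1 0.5" --pt "0 0 0" --pt "0 0 0" --spin '[0,0,0,0,0]'

```text
t: 6.25
tool_pos: [0.5847, 0.184, 0.4293]
tcp_rot: [-3.139, -0.002, 3.035]
wrist_force: [-3.7, -2.2, 1.3]
finger_gap: 0.35
grasp_force: 39.6
```

```bash
python3 look.py scene s4 190 140 330 250 5
```

```text
[0.5847 0.184  0.4293] [-3.139e+00 -2.000e-03  3.035e+00] 6.3 [-4.1 -2.6  2.4] 0.35152112225923293 [44.8 48.4 58.6]
```

View pics/s4.png

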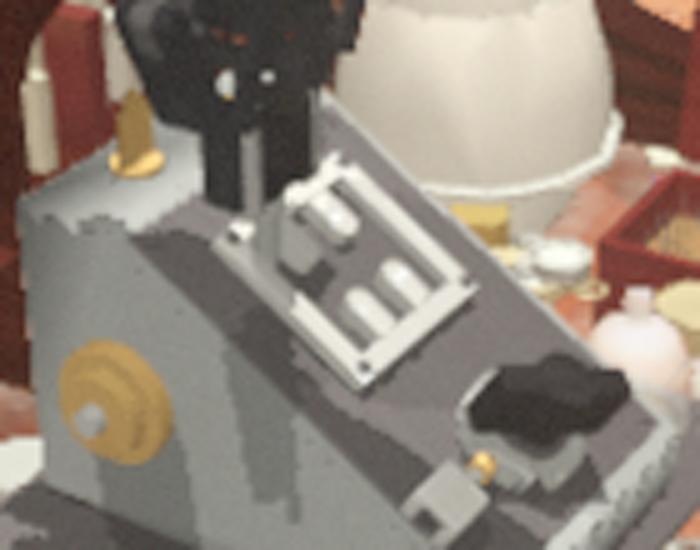

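The stem is in the left lane's forward slot, near its end at (270,240). The force shows no end stop yet, so I'll push on until it does.

>>> step_arm --pt "1.5 -0.1 0.4" --pt "1.5 -0.1 0.4" --pt "1.5 -0.1 0.4" --pt "0 0 0" --pt "0 0 0" --spin '[0,0,0,0,0]'

```text
t: 6.8
tool_pos: [0.5877, 0.1839, 0.4298]
tcp_rot: [-3.139, -0.007, 3.036]
wrist_force: [-9.0, -2.1, 1.7]
finger_gap: 0.347
grasp_force: 39.8
```

>>> step_arm --pt "1.5 -0.1 0.3" --pt "1.5 -0.1 0.3" --pt "1.5 -0.1 0.3" --pt "0 0 0" --pt "0 0 0" --spin '[0,0,0,0,0]'

```text
t: 7.3
tool_pos: [0.5907, 0.1838, 0.4302]
tcp_rot: [-3.139, -0.012, 3.036]
wrist_force: [-13.6, -1.5, 2.3]
finger_gap: 0.352
grasp_force: 40.1
```

>>> step_arm --pt "0 0 0" --pt "0 0 0" --pt "0 0 0" --pt "0 0 0" --pt "0 0 0" --spin '[0,0,0,0,0]' --claw 0

```text
t: 7.8
tool_pos: [0.5945, 0.184, 0.4322]
tcp_rot: [3.141, 0.001, 3.036]
wrist_force: [0.7, -0.1, 0.0]
finger_gap: 0.998
grasp_force: 0.0
```

>>> step_arm --pt "0 0 10" --pt "0 0 20" --pt "0 0 30" --pt "0 0 25" --pt "-20 0 0" --spin '[0,0,0,0,0]'

```text
t: 8.3
tool_pos: [0.5762, 0.1839, 0.5221]
tcp_rot: [3.139, 0.01, 3.035]
wrist_force: [0.5, -0.6, 1.2]
finger_gap: 1.0
grasp_force: 0.0
```

>>> step_arm --pt "-25 -5 0" --pt "-25 -10 0" --pt "-25 -10 0" --pt "-15 -7 0" --pt "0 0 0" --spin '[0.01,0,0,0,0]'

```text
t: 8.8
tool_pos: [0.4824, 0.1514, 0.5184]
tcp_rot: [3.141, 0.001, 3.046]
wrist_force: [1.0, 0.1, 0.2]
finger_gap: 1.004
grasp_force: 0.0
```

```bash
python3 look.py wrist w5 120 40 392 244 2; python3 - <<'E'
from h import *
import cv2
s=np.load("w5.npz");L=(cloud(s)-g)@B*1e3
dark=s["image"].max(2)<90
m=(abs(L[...,0]+95)<40)&(abs(L[...,1]-3)<40)&(L[...,2]>40)&(L[...,2]<48)&dark;Q=L[m]
print("bar",cv2.minAreaRect(Q[:,:2].astype(np.float32)),Q.mean(0))
m=(L[...,0]>0)&(L[...,0]<80)&(abs(L[...,1]-45)<35)&(L[...,2]>48)&(L[...,2]<100)&dark;Q=L[m]
from scipy.optimize import least_squares
if len(Q):
 o=least_squares(lambda p:np.linalg.norm(Q-p,axis=1)-16,np.median(Q,0)-[0,0,10],loss="soft_l1",f_scale=2);print("knob",len(Q),o.x,np.abs(o.fun).mean())
E
```

```text
[0.4836 0.1517 0.5182] [3.141e+00 2.000e-03 3.046e+00] 8.85 [-0.7  0.8  0.5] 1.0001121599629734 [  9.1   6.6 185.7]
bar ((-93.51080322265625, 4.205928802490234), (58.74824523925781, 24.50791358947754), 41.3731803894043) [-92.77861202   4.75760965  42.52597837]
knob 1087 [38.27361123 49.25943801 61.17237909] 0.45359904682066227
```

View pics/w5.png

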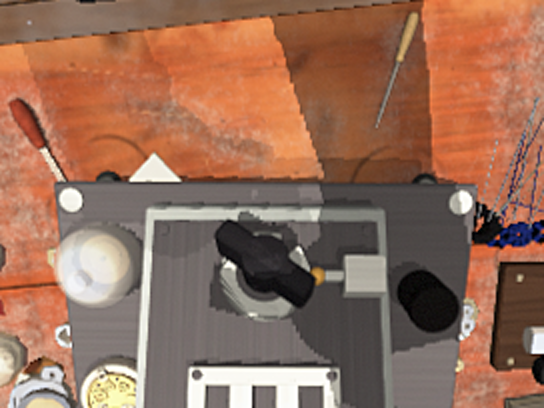

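The bar's upper end points up-left and the bystanders haven't moved. The knob fits at about x=38 mm against the 43 expected for fully home. Before touching the cam I'll press it forward with shut fingers to make sure it is home.

>>> step_arm --pt "25 17 0" --pt "25 17 -5" --pt "0 0 -25" --pt "0 0 -25" --pt "0 0 -22" --spin '[0,0,0,0,0]' --claw 1

```text
t: 9.35
tool_pos: [0.5354, 0.1865, 0.4388]
tcp_rot: [3.141, 0.0, 3.046]
wrist_force: [0.7, 0.6, 0.1]
finger_gap: 0.141
grasp_force: 0.0
```

>>> step_arm --pt "3 0 0" --pt "3 0 0" --pt "3 0 0" --pt "3 0 0" --pt "0 0 0" --spin '[0,0,0,0,0]'

```text
t: 9.85
tool_pos: [0.547, 0.1859, 0.4412]
tcp_rot: [3.141, 0.002, 3.046]
wrist_force: [-0.9, 0.3, -0.4]
finger_gap: -0.004
grasp_force: 0.0
```

>>> step_arm --pt "2 0 0" --pt "2 0 0" --pt "2 0 0" --pt "2 0 0" --pt "0 0 0" --spin '[0,0,0,0,0]'

```text
t: 10.35
tool_pos: [0.5539, 0.1859, 0.4399]
tcp_rot: [-3.141, -0.001, 3.046]
wrist_force: [-1.6, 0.6, 2.0]
finger_gap: -0.003
grasp_force: 1.1
```

>>> step_arm --pt "1.5 0 0" --pt "1.5 0 0" --pt "1.5 0 0" --pt "1.5 0 0" --pt "0 0 0" --spin '[0,0,0,0,0]'

```text
t: 10.85
tool_pos: [0.5595, 0.186, 0.44]
tcp_rot: [3.141, -0.002, 3.046]
wrist_force: [-5.2, -0.1, 3.4]
finger_gap: -0.0
grasp_force: 2.7
```

>>> step_arm --pt "1.5 0 0.4" --pt "1.5 0 0.4" --pt "1.5 0 0.4" --pt "0 0 0" --pt "0 0 0" --spin '[0,0,0,0,0]'

```text
t: 11.35
tool_pos: [0.5624, 0.1861, 0.4406]
tcp_rot: [-3.141, -0.007, 3.046]
wrist_force: [-10.6, -0.1, 4.9]
finger_gap: 0.005
grasp_force: 5.1
```

>>> step_arm --pt "1.5 0 0.3" --pt "1.5 0 0.3" --pt "1.5 0 0.3" --pt "0 0 0" --pt "0 0 0" --spin '[0,0,0,0,0]'

```text
t: 11.85
tool_pos: [0.5654, 0.1862, 0.4411]
tcp_rot: [-3.141, -0.012, 3.047]
wrist_force: [-15.0, 1.5, 6.4]
finger_gap: 0.001
grasp_force: 7.5
```

```bash
python3 - <<'E'
from station import viewer,monitor
from h import *
from scipy.optimize import least_squares
import cv2
for n in("top","scene"):
    s=viewer.snapshot(n);np.savez(n+"6.npz",**s)
print(monitor.state()["wrist_force"])
E
```

```text
[-14.58542807   1.9152666    6.90013633]
```

>>> step_arm --pt "-5 0 0" --pt "-15 0 0" --pt "-15 0 0" --pt "0 0 20" --pt "0 0 30" --spin '[0,0,0,0,0]'

```text
t: 12.45
tool_pos: [0.5336, 0.1858, 0.4902]
tcp_rot: [-3.14, -0.003, 3.046]
wrist_force: [-0.4, 0.0, -0.5]
finger_gap: -0.001
grasp_force: 0.0
```

>>> step_arm --pt "-15 -8 20" --pt "-15 -8 8" --pt "-20 -10 0" --pt "-8 -8 0" --pt "0 0 0" --spin '[0,0,0,0,0]' --claw 0

```text
t: 12.95
tool_pos: [0.4757, 0.1513, 0.5201]
tcp_rot: [3.142, 0.001, 3.045]
wrist_force: [0.6, 0.4, 0.1]
finger_gap: 0.848
grasp_force: 0.0
```

```bash
python3 look.py wrist w7 0 0 10 10 1; python3 - <<'E'
from h import *
from scipy.optimize import least_squares
for n in("w5","w7"):
    s=np.load(n+".npz");L=(cloud(s)-g)@B*1e3;dark=s["image"].max(2)<90
    m=(L[...,0]>0)&(L[...,0]<80)&(abs(L[...,1]-45)<35)&(L[...,2]>48)&(L[...,2]<100)&dark;Q=L[m]
    o=least_squares(lambda p:np.linalg.norm(Q-p,axis=1)-16,np.median(Q,0)-[0,0,10],loss="soft_l1",f_scale=2);print(n,len(Q),o.x,np.abs(o.fun).mean())
s=np.load("w7.npz");L=(cloud(s)-g)@B*1e3
m=(L[...,2]>5)&(L[...,2]<11)&(abs(L[...,0])<55)&(abs(L[...,1])<60)&(s["image"].min(2)>150)
print("gate extents",np.percentile(L[m],[1,99],axis=0).round(1))
import json
E
```

```text
[0.4764 0.1516 0.5199] [3.141e+00 1.000e-03 3.045e+00] 13.0 [-0.2  0.1 -0.7] 0.9216703210949145 [  3.9   5.8 190.9]
w5 1087 [38.27361123 49.25943801 61.17237909] 0.45359904682066227
w7 1073 [44.32472545 48.82814683 59.55167864] 0.47315255694663055
gate extents [[-39.6 -38.7   5.1]
 [ 41.3  45.5   8.7]]
```

The press moved the knob from x=38 to x=44 mm, which gives f≈0.29, so it is fully home now. Next is the cam: straddle the bar, then close.

>>> step_arm --pt "0 -1.5 -40" --pt "0 0 -45" --pt "0 0 -40" --pt "0 0 -30" --pt "0 0 -23" --spin '[0,0,0,0,0]' --claw 0

```text
t: 13.5
tool_pos: [0.4761, 0.1505, 0.3388]
tcp_rot: [-3.141, -0.003, 3.046]
wrist_force: [-0.6, 0.3, -0.6]
finger_gap: 1.0
grasp_force: 0.0
```

>>> step_arm --pt "0 0 0" --pt "0 0 0" --pt "0 0 0" --pt "0 0 0" --pt "0 0 0" --spin '[0,0,0,0,0]' --claw 0.5 --force 30

```text
t: 14.0
tool_pos: [0.4789, 0.152, 0.3458]
tcp_rot: [3.134, 0.009, 3.047]
wrist_force: [3.4, 5.6, 1.4]
finger_gap: 0.504
grasp_force: 5.1
```

>>> step_arm --pt "0 0 0" --pt "0 0 0" --pt "0 0 0" --pt "0 0 0" --pt "0 0 0" --spin '[0,0,0,0,0]' --claw 1

```text
t: 14.5
tool_pos: [0.4807, 0.1497, 0.3483]
tcp_rot: [-3.139, 0.017, 3.045]
wrist_force: [3.3, -6.9, 9.7]
finger_gap: 0.159
grasp_force: 31.7
```

The opening reads 13.5 mm, so the bar is flush between the pads. I'll open, lift and look at the follower.

>>> step_arm --pt "0 0 0" --pt "0 0 0" --pt "0 0 0" --pt "0 0 0" --pt "0 0 0" --spin '[0,0,0,0,0]'

```text
t: 15.0
tool_pos: [0.4807, 0.1497, 0.3482]
tcp_rot: [-3.139, 0.017, 3.045]
wrist_force: [3.9, -6.6, 9.1]
finger_gap: 0.157
grasp_force: 31.7
```

```bash
python3 look.py scene s8 225 190 325 260 8
```

```text
[0.4807 0.1497 0.3483] [-3.139  0.017  3.045] 15.05 [ 3.6 -6.7 10.3] 0.15383292792266515 [-83.2   4.3  43. ]
```

View pics/s8.png

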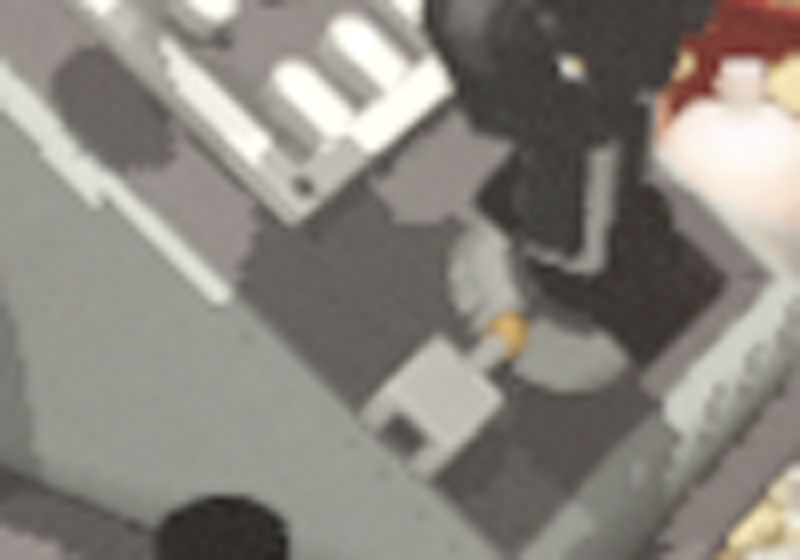

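The roller at (508,335) now sits inside the disc's rim, so it has dropped into the notch. I'll release, lift away and check by numbers.

>>> step_arm --pt "0 0 0" --pt "0 0 0" --pt "0 0 0" --pt "0 0 0" --pt "0 0 0" --spin '[0,0,0,0,0]' --claw 0

```text
t: 15.55
tool_pos: [0.4758, 0.1505, 0.3416]
tcp_rot: [-3.142, -0.001, 3.046]
wrist_force: [0.2, 0.5, 0.4]
finger_gap: 0.981
grasp_force: 0.0
```

>>> step_arm --pt "0 0 20" --pt "0 0 35" --pt "0 0 45" --pt "0 0 45" --pt "0 0 30" --spin '[0,0,0,0,0]'

```text
t: 16.05
tool_pos: [0.4762, 0.1505, 0.5203]
tcp_rot: [3.141, 0.003, 3.046]
wrist_force: [1.5, 0.4, -0.2]
finger_gap: 1.0
grasp_force: 0.0
```

```bash
python3 look.py wrist w9 0 0 10 10 1; python3 - <<'E'
from h import *
from scipy.optimize import least_squares
import cv2
for n in("w5","w7","w9"):
    s=np.load(n+".npz");L=(cloud(s)-g)@B*1e3;im=s["image"].astype(int);dark=im.max(2)<90
    m=(L[...,0]>0)&(L[...,0]<80)&(abs(L[...,1]-45)<35)&(L[...,2]>48)&(L[...,2]<100)&dark;Q=L[m]
    o=least_squares(lambda p:np.linalg.norm(Q-p,axis=1)-16,np.median(Q,0)-[0,0,10],loss="soft_l1",f_scale=2)
    m=(abs(L[...,0]+95)<40)&(abs(L[...,1]-3)<40)&(L[...,2]>38)&(L[...,2]<48)&dark;q=L[m][:,:2];w,V=np.linalg.eigh(np.cov(q.T));a=V[:,1]*np.sign(V[0,1])
    gold=(im[...,2]-im[...,0]>60)&(abs(L[...,0]+95)<20)&(abs(L[...,1]-30)<18)&(L[...,2]>2)&(L[...,2]<25)
    print(n,"knob",o.x.round(1),"bar angle",np.arctan2(a[1],a[0]).round(3),"roller",gold.sum(),L[gold].mean(0).round(1) if gold.any() else "")
E
```

```text
[0.477  0.1507 0.525 ] [3.138 0.011 3.046] 16.1 [2.6 0.7 2.8] 1.0009197773075214 [  7.2   4.9 194.9]
w5 knob [38.3 49.3 61.2] bar angle 0.949 roller 39 [-92.9  35.2  10. ]
w7 knob [44.3 48.8 59.6] bar angle 0.944 roller 37 [-93.1  35.2  10.7]
w9 knob [44.2 48.8 59.6] bar angle 0.003 roller 49 [-92.7  28.1  10.1]
```

The roller has moved in by 7 mm, the bar is at angle 0 and the lever is still home. I'll hand in.

```bash
python3 -c "
from station import workorder
print(workorder.job_done())"
```

```text
the job is handed in; nothing more can be done
None
```

The job is handed in: the lever is fully home in the forward slot of the flagged left lane, the cam is locked with its follower in the notch, and the gripper has let go and lifted clear. It took about 16 s, and the bystanders were not touched.

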